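Rerack the dropper bottles in reverse order

TASK

Move the four dropper bottles from the grey rack into the empty white rack in reverse order, one per pocket: the bottle that now stands nearest the yellow end of the grey rack goes into the white rack's pocket farthest from its yellow end, and so on, so that the last one in the grey rack comes to stand nearest the white rack's yellow end. Leave every bottle standing upright on the floor of its pocket, and do not knock any bottle over on the way.

Things in the scene. Friction and masses are not known exactly. Their poses are not given: they have to be found in the camera images.
- bottle_red: loose upright dropper bottle with white body, red nozzle cap and red band, 30 g. Body 22 mm in diameter from 0 to about 33 mm height (grip it there from any side, above the 6 mm deep pocket), then a narrower nozzle cap 14 mm across, 62 mm high in all. Origin: centre of its underside, z up the bottle.
- bottle_white: loose upright dropper bottle with white body, white nozzle cap and dark band, 30 g. Body 22 mm in diameter from 0 to about 33 mm height (grip it there from any side, above the 6 mm deep pocket), then a narrower nozzle cap 14 mm across, 62 mm high in all. Origin: centre of its underside, z up the bottle.
- bottle_blue: loose upright dropper bottle with white body, blue nozzle cap and blue band, 30 g. Body 22 mm in diameter from 0 to about 33 mm height (grip it there from any side, above the 6 mm deep pocket), then a narrower nozzle cap 14 mm across, 62 mm high in all. Origin: centre of its underside, z up the bottle.
- bottle_green: loose upright dropper bottle with white body, green nozzle cap and green band, 30 g. Body 22 mm in diameter from 0 to about 33 mm height (grip it there from any side, above the 6 mm deep pocket), then a narrower nozzle cap 14 mm across, 62 mm high in all. Origin: centre of its underside, z up the bottle.
- label_red: flat red disc, 16 mm across, 2 mm thick, fixed on the grey rack's ledge, 35 mm to the rack's -x side of the bottle with the red cap as it stands at the start; it stays there and shows which pocket that bottle came from. Origin: centre of its underside.
- label_white: flat white disc, 16 mm across, 2 mm thick, fixed on the grey rack's ledge, 35 mm to the rack's -x side of the bottle with the white cap as it stands at the start; it stays there and shows which pocket that bottle came from. Origin: centre of its underside.
- label_blue: flat blue disc, 16 mm across, 2 mm thick, fixed on the grey rack's ledge, 35 mm to the rack's -x side of the bottle with the blue cap as it stands at the start; it stays there and shows which pocket that bottle came from. Origin: centre of its underside.
- label_green: flat green disc, 16 mm across, 2 mm thick, fixed on the grey rack's ledge, 35 mm to the rack's -x side of the bottle with the green cap as it stands at the start; it stays there and shows which pocket that bottle came from. Origin: centre of its underside.
- old_rack: Grey plastic rack, fixed, any yaw. Four dark-floored 40 x 40 mm pockets in a row along its y, centres at x = 0, y = -69, -23, 23, 69 mm; floor 5 mm, wall tops 11 mm above the worktop, walls 6 mm thick. 11 mm high ledge on the -x side to x = -48 mm; +x side ends at 26 mm. Yellow end piece, 13 mm high, at its +y end (y = 95 to 117 mm); -y end plain. Origin: worktop level, mid row. Full at first.
- new_rack: White plastic rack, fixed, any yaw. Four dark-floored 40 x 40 mm pockets in a row along its y, centres at x = 0, y = -69, -23, 23, 69 mm; floor 5 mm, wall tops 11 mm above the worktop, walls 6 mm thick. 11 mm high ledge on the -x side to x = -48 mm; +x side ends at 26 mm. Yellow end piece, 13 mm high, at its +y end (y = 95 to 117 mm); -y end plain. Origin: worktop level, mid row. Empty at first.
Mind the look-alikes: they are no part of the job. Leave any orange, pink or turquoise look-alike of the bottle_blue alone.

How it is judged:
At the end, for the whole second after the job is handed in: Each bottle stands in the white rack's pocket mirroring its grey-rack pocket (shown by the disc of its colour): counted from the plain end as before from the yellow end. Within 14 mm of the pocket centre each way, underside within 4 mm of the floor height, tilt under 0.12 rad, at rest (((y of label_red in the frame of old_rack between -0.081 and -0.057 m and y of bottle_red in the frame of new_rack between 0.055 and 0.083 m) or (y of label_red in the frame of old_rack between -0.035 and -0.011 m and y of bottle_red in the frame of new_rack between 0.009 and 0.037 m) or (y of label_red in the frame of old_rack between 0.011 and 0.035 m and y of bottle_red in the frame of new_rack between -0.037 and -0.009 m) or (y of label_red in the frame of old_rack between 0.057 and 0.081 m and y of bottle_red in the frame of new_rack between -0.083 and -0.055 m)) and x of bottle_red in the frame of new_rack between -0.014 and 0.014 m and z of bottle_red in the frame of new_rack between 0.001 and 0.009 m and angle between each of bottle_red, bottle_white, bottle_blue, bottle_green's own z axis and vertical below 0.12 rad and linear speed of each of bottle_red, bottle_white, bottle_blue, bottle_green below 0.02 m/s and angular speed of each of bottle_red, bottle_white, bottle_blue, bottle_green below 0.3 rad/s and ((y of label_white in the frame of old_rack between -0.081 and -0.057 m and y of bottle_white in the frame of new_rack between 0.055 and 0.083 m) or (y of label_white in the frame of old_rack between -0.035 and -0.011 m and y of bottle_white in the frame of new_rack between 0.009 and 0.037 m) or (y of label_white in the frame of old_rack between 0.011 and 0.035 m and y of bottle_white in the frame of new_rack between -0.037 and -0.009 m) or (y of label_white in the frame of old_rack between 0.057 and 0.081 m and y of bottle_white in the frame of new_rack between -0.083 and -0.055 m)) and x of bottle_white in the frame of new_rack between -0.014 and 0.014 m and z of bottle_white in the frame of new_rack between 0.001 and 0.009 m and ((y of label_blue in the frame of old_rack between -0.081 and -0.057 m and y of bottle_blue in the frame of new_rack between 0.055 and 0.083 m) or (y of label_blue in the frame of old_rack between -0.035 and -0.011 m and y of bottle_blue in the frame of new_rack between 0.009 and 0.037 m) or (y of label_blue in the frame of old_rack between 0.011 and 0.035 m and y of bottle_blue in the frame of new_rack between -0.037 and -0.009 m) or (y of label_blue in the frame of old_rack between 0.057 and 0.081 m and y of bottle_blue in the frame of new_rack between -0.083 and -0.055 m)) and x of bottle_blue in the frame of new_rack between -0.014 and 0.014 m and z of bottle_blue in the frame of new_rack between 0.001 and 0.009 m and ((y of label_green in the frame of old_rack between -0.081 and -0.057 m and y of bottle_green in the frame of new_rack between 0.055 and 0.083 m) or (y of label_green in the frame of old_rack between -0.035 and -0.011 m and y of bottle_green in the frame of new_rack between 0.009 and 0.037 m) or (y of label_green in the frame of old_rack between 0.011 and 0.035 m and y of bottle_green in the frame of new_rack between -0.037 and -0.009 m) or (y of label_green in the frame of old_rack between 0.057 and 0.081 m and y of bottle_green in the frame of new_rack between -0.083 and -0.055 m)) and x of bottle_green in the frame of new_rack between -0.014 and 0.014 m and z of bottle_green in the frame of new_rack between 0.001 and 0.009 m); the robot touches nothing.
It fails at once if a bottle is knocked over (tilted more than 0.8 rad) (angle between any of bottle_red, bottle_white, bottle_blue, bottle_green's own z axis and vertical above 0.8 rad).
It also fails if it takes over 104 s, if anything falls off the work surface, if the arm or the gripper's body presses on something with over 40 N, if the wrist force passes 120 N, or if a joint passes its speed limit or range.

ROBOT

A 7-joint arm with a two-finger parallel gripper is mounted at the origin on a cart in front of the work surface, level with it; the furniture and walls round the work are solid. World frame = base frame: x ahead of the robot, y to its left, z up, the work surface at z = 0. Lengths are in m, angles in rad, forces in N, time in s.
With the tool pointing down it reaches from about 0.4 to 0.85 m from the base axis. Payload 10.4 kg.
Tool frame: the origin (TCP) lies on the centre line of the jaws, within the pads' length; the fingertips stand 11 mm ahead of it and the grasp point (between the pads) lies 8 mm behind it (tip_reach is the distance from the TCP to the fingertips, in m); z points along the fingers, y is the line along which they close (so a half turn about z gives the same grasp; the last joint's range is limited). The gripper opens to 85 mm and grips with 20 to 120 N. Pads are 22 mm wide; open, the fingers measure 114 mm over their backs; the gripper's body (76 mm by 85 mm) begins 54 mm behind the grasp point. The pads swing forward as they close: fully open they stand 13 mm farther back than shut.
Start: joints at [-1.291, 0.332, -0.065, 1.46, 0.022, 1.35, -0.088], TCP at [0.186, 0.597, 0.242] pointing down, gripper open.
Joint ranges: [-2.6, 2.6], [-0.5, 2.12], [-1.47, 1.34], [0.16, 2.42], [-1.27, 4.41], [0.06, 2.06], [-2.6, 2.6]. Speed limits (rad/s): [2.22, 2.22, 2.79, 2.79, 3.14, 3.14, 3.14].

INTERFACE

Orientations are given as a unit quaternion [x, y, z, w].
In Python, from workcell import get_obs, camera, hand_in, tip_reach gives the robot as it stands. The module is installed in compiled form; this text tells all that it offers.
- The arm moves only by the tool move_arm, never from a script. Its argument "plan" is a list of rows, each an object with "delta_pos": the shift along the tool's x, y, z in parts of the range, where 1.0 means 0.5 m, a list of three; "turn": the turn, a rotation vector about the tool's x, y, z in fractions of the full range, 1 being pi rad, a list of three; "fingers": the closure, from 0 (fully open) to 1 (shut). A call has 1 to 12 rows; each row is the pose to reach, as a shift and turn from the pose commanded when the call began, along the tool's axes at that moment; what a row does not reach only later rows make up. A row lasts 1/8 s, in which the tool goes at most 62.5 mm and 10.7 degrees, less where a joint would pass 70% of its speed; a pose out of reach is approached as far as the arm can. A call with a gripper value outside its range is refused whole. The fingers move at their own pace and stop on an object; "force" is the grip in N (left out, the last holds). Time passes only in rows, so rows that repeat a pose let the fingers close. It gives the time, the measured TCP pose, the force, the opening and the grip force at its end, in the units of the state.
- get_obs(): the state, without advancing time (a new reading comes with each control period).
- camera(name): name is "scene" or "top" or "wrist"; returns a dict with "color" (480x640x3 uint8, red, green, blue), "range_z" (480x640 float32, m along the optical axis (not along the pixel's ray), 0 where there is no reading), "fx", "fy", "cx", "cy" (pixels), "R" (3x3) and "t" (3): a world point X has camera coordinates R X + t; the wrist camera has in their place "tool_from_camera" (4x4, takes a point from camera to tool coordinates, whose origin is the TCP and whose axes are the flange's). Camera axes: x right, y down, z forward; pixel columns grow to the right and rows downward; lengths in m; the calibration is good to about 2 mm. A picture is of the moment at which its call begins: read the wrist's pose just before it.
- hand_in(): hands the job in; it is judged then, once.
The state is a dict: "clock": time; "joint_pos": joint angles; "joint_velocities": joint speeds; "tau": joint torques, N m; "position": TCP position; "ee_rot": TCP orientation; "ft_force": force on the tool from outside, world axes, zero at the start; "torque": the same for the moment, N m; "grip_width": opening from 0.0 (shut) to 1.0 (fully open); "grasp_force": force on a finger pad.
Only numpy, scipy, OpenCV 4.12 (cv2) and the standard library are available. Lean on these libraries where they do the work, as an engineer would, in place of code of your own. Each camera call takes 0.05 s, during which the arm holds its last target. There are 200 camera calls.

## Working session

There is one attempt and no reset: what is moved stays moved. The work goes in short steps, Python scripts to look and compute and a tool call to move; the robot and the scene stay as the last step left them, time stands still between calls to the robot, and variables do not carry over. Pictures are saved under pics/ and viewed, at most 14 in all, crops included, and the job is handed in when it is done.

Besides the shell and the picture viewer there is one more tool, called after ">>>" by a JSON object that holds its "api" and its "payload", one argument or row to a line. move_arm: Moves the arm, as the interface text tells. Its arguments: {"type":"object","properties":{"plan":{"type":"array","items":{"type":"object","properties":{"delta_pos":{"type":"array","items":{"type":"number"}},"turn":{"type":"array","items":{"type":"number"}},"fingers":{"type":"number"}}}},"force":{"type":"number"}},"required":["plan"]}

```bash
mkdir -p pics
cat > h.py <<'E'
import numpy as np, cv2, pickle
from workcell import get_obs, camera, tip_reach
from scipy.spatial.transform import Rotation as Ro
def snap(n,f=None):
    o=get_obs(); c=camera(n); c['o']=o
    if n=='wrist':
        T=np.eye(4);T[:3,:3]=Ro.from_quat(o['ee_rot']).as_matrix();T[:3,3]=o['position']
        M=np.linalg.inv(T@c['tool_from_camera']);c['R']=M[:3,:3];c['t']=M[:3,3]
    if f:
        pickle.dump(c,open(f+'.pkl','wb')); cv2.imwrite('pics/'+f+'.png',c['color'][:,:,::-1])
    return c
def ray(c,u,v):
    d=c['R'].T@np.array([(u-c['cx'])/c['fx'],(v-c['cy'])/c['fy'],1]); return -c['R'].T@c['t'],d
def plane(c,u,v,z):
    o,d=ray(c,u,v); return o+d*(z-o[2])/d[2]
def proj(c,X):
    p=c['R']@np.array(X)+c['t']; return np.array([c['fx']*p[0]/p[2]+c['cx'],c['fy']*p[1]/p[2]+c['cy']])
def cloud(c):
    v,u=np.mgrid[:480,:640]; z=c['range_z']
    P=np.stack([(u-c['cx'])/c['fx']*z,(v-c['cy'])/c['fy']*z,z],-1)
    return (P-c['t'])@c['R']
E
python3 - <<'E'
from h import *
o=get_obs();print({k:np.round(v,3) for k,v in o.items()},tip_reach)
for n in('scene','top'):
    c=snap(n,n+'0');print(n,-c['R'].T@c['t'],c['fx'])
E
```

```text
{'clock': np.float64(0.0), 'joint_pos': array([-1.291,  0.333, -0.065,  1.461,  0.022,  1.35 , -0.088]), 'joint_velocities': array([ 0.   , -0.001,  0.001, -0.001,  0.   , -0.002,  0.001]), 'tau': array([-1.0000e-03, -6.2545e+01,  4.9000e-02, -3.9160e+01,  1.6000e-02,
        1.0000e-02, -0.0000e+00]), 'position': array([0.186, 0.596, 0.242]), 'ee_rot': array([ 0.151,  0.989, -0.001, -0.   ]), 'ft_force': array([-0.103, -0.536, -0.035]), 'torque': array([-0.007,  0.022, -0.017]), 'grasp_force': np.float64(0.0), 'grip_width': np.float64(1.001)} 0.011
scene [-0.08803755  0.46033484  0.48444215] 526.1929892392957
top [ 0.35089592 -0.03832497  1.04839073] 599.5958957320712
```

View pics/top0.png

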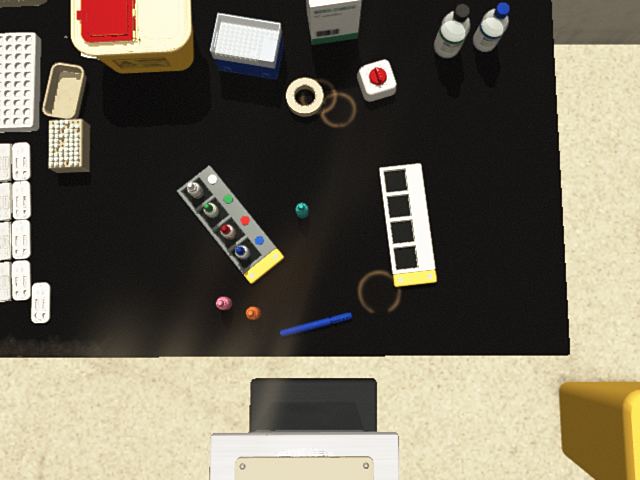

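View pics/scene0.png

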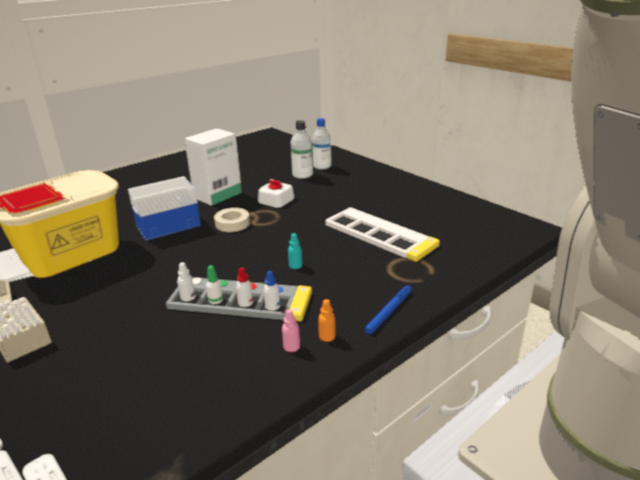

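The top view shows these candidates:
- **Grey rack bottles:** white (193,188), green (208,210), red (228,230) and blue (241,252).
- **Grey rack yellow end:** (265,267).
- **White rack:** pockets at (397,181), (400,206), (403,231) and (405,257), with its yellow end at (415,279).
- **Look-alikes to leave:** turquoise (302,210), pink (223,303) and orange (253,313). The pen at (316,324) is also blue.

Blue stands nearest the grey rack's yellow end, so it goes to (397,181). The others follow in order: red to (400,206), green to (403,231), white to (405,257).

Next I'll measure from both views.

```bash
cat > m.py <<'E'
from h import *
def cams(): return [pickle.load(open(n+'0.pkl','rb')) for n in('top','scene')]
def tri(cs,uvs):
    A=np.zeros((3,3));b=np.zeros(3)
    for c,(u,v) in zip(cs,uvs):
        o,d=ray(c,u,v);d/=np.linalg.norm(d);M=np.eye(3)-np.outer(d,d);A+=M;b+=M@o
    X=np.linalg.solve(A,b); return X,max(np.linalg.norm(proj(c,X)-p) for c,p in zip(cs,uvs))
def blobs(mask,amin):
    n,l,s,ce=cv2.connectedComponentsWithStats(mask.astype(np.uint8)); return [(tuple(np.round(ce[i],1)),s[i].tolist()) for i in range(1,n) if s[i,4]>=amin]
E
python3 - <<'E'
from m import *
cs=cams()
for c,n,(x0,y0,x1,y1) in zip(cs,('top','scene'),((170,155,290,290),(160,255,320,325))):
    h=cv2.cvtColor(c['color'],cv2.COLOR_RGB2HSV)
    sub=np.zeros((480,640),bool);sub[y0:y1,x0:x1]=1
    H,S,V=[h[:,:,i].astype(int) for i in range(3)]
    for nm,m in dict(red=((H<8)|(H>172)),green=(H>50)&(H<80),blue=(H>105)&(H<128),yellow=(H>20)&(H<33)).items():
        print(n,nm,blobs(m&sub&(S>120)&(V>60),12))
    # white-rack pockets
    w=(S<60)&(V>150); r=np.zeros((480,640),bool)
    a=(370,155,445,285) if n=='top' else (322,205,442,262); r[a[1]:a[3],a[0]:a[2]]=1
    print(n,'dark',blobs((V<90)&r,60)); print(n,'yel',blobs((H>20)&(H<33)&(S>120)&(V>60)&r,20))
    P=cloud(c)
    for z in ([ (397,181),(405,257),(415,190),(212,180),(228,230)] if n=='top' else [(430,245)]): print(z,P[z[1],z[0]].round(3))
t=cs[0]['color'][155:295,170:450]; s=cs[1]['color'][200:340,160:440]
cv2.imwrite('pics/crop1.png',cv2.resize(np.vstack([t,s]),(560,560),interpolation=cv2.INTER_CUBIC)[:,:,::-1])
E
```

```text
top red [((np.float64(244.6), np.float64(219.9)), [241, 216, 9, 9, 62]), ((np.float64(224.9), np.float64(229.0)), [221, 224, 9, 10, 65])]
top green [((np.float64(227.6), np.float64(198.5)), [224, 195, 8, 8, 53]), ((np.float64(207.4), np.float64(206.9)), [204, 204, 8, 7, 40])]
top blue [((np.float64(258.9), np.float64(240.0)), [255, 236, 9, 9, 62]), ((np.float64(239.9), np.float64(250.0)), [236, 247, 9, 8, 49])]
top yellow [((np.float64(263.3), np.float64(265.6)), [244, 248, 40, 36, 512])]
top dark [((np.float64(406.8), np.float64(213.3)), [370, 155, 75, 130, 4499]), ((np.float64(395.1), np.float64(180.4)), [384, 170, 23, 22, 412]), ((np.float64(398.4), np.float64(205.9)), [388, 195, 22, 23, 415]), ((np.float64(401.7), np.float64(231.5)), [391, 221, 23, 22, 419]), ((np.float64(405.2), np.float64(257.4)), [394, 247, 23, 22, 429])]
top yel [((np.float64(415.3), np.float64(277.6)), [393, 270, 44, 15, 478])]
(397, 181) [ 0.587 -0.165  0.003]
(405, 257) [ 0.451 -0.176  0.007]
(415, 190) [ 0.569 -0.196  0.011]
(212, 180) [0.587 0.161 0.016]
(228, 230) [0.493 0.125 0.055]
scene red [((np.flo
[... 245 characters left out ...]
222, 281, 5, 5, 22])]
scene blue [((np.float64(269.9), np.float64(277.8)), [265, 270, 11, 15, 117]), ((np.float64(280.1), np.float64(288.8)), [279, 287, 4, 5, 13])]
scene yellow [((np.float64(301.1), np.float64(301.5)), [290, 285, 23, 37, 490])]
scene dark [((np.float64(380.0), np.float64(232.3)), [322, 205, 120, 57, 3876]), ((np.float64(344.0), np.float64(220.4)), [337, 217, 16, 8, 73]), ((np.float64(362.1), np.float64(227.6)), [354, 224, 17, 8, 81]), ((np.float64(381.4), np.float64(235.3)), [373, 231, 17, 9, 88]), ((np.float64(401.9), np.float64(243.4)), [393, 239, 19, 10, 104])]
scene yel [((np.float64(423.5), np.float64(249.2)), [407, 236, 34, 26, 418])]
(430, 245) [ 0.404 -0.203  0.013]
```

View pics/crop1.png

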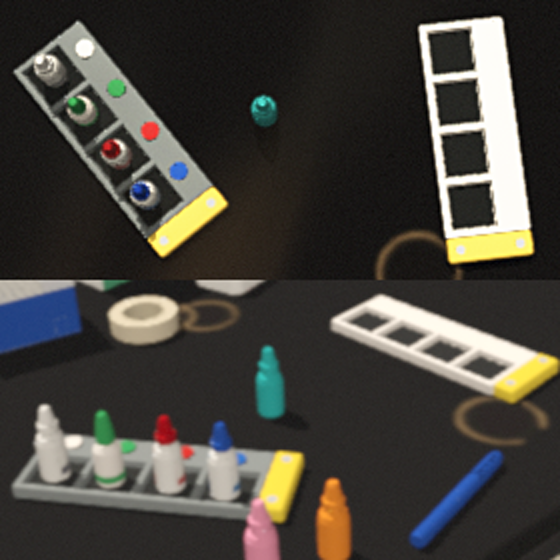

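The crop confirms the choice: red, green, blue and white caps in the grey rack, each with a disc of its colour on the ledge beside it. The empty white rack has its ledge on the right and its yellow end nearest the robot. Now I'll triangulate.

Run:
```python
from m import *
cs=cams()
g=cs[0]['color'][172:190,204:222].min(2)
b=blobs(g>140,20); print(b)
wd=(204+b[0][0][0],172+b[0][0][1])
top=dict(red=(244.6,219.9),green=(227.6,198.5),blue=(258.9,240.0))
sc=dict(red=(253,285.3),green=(223.8,282.9),blue=(280.1,288.8))
for k in top:print('disc',k,*[np.round(q,4) for q in tri(cs,[top[k],sc[k]])])
cap=dict(red=((224.9,229),(242,274.6)),green=((207.4,206.9),(211.3,273.2)),blue=((239.9,250),(269.9,277.8)))
for k in cap:print('cap',k,*[np.round(q,4) for q in tri(cs,cap[k])])
pk=[((395.1,180.4),(344,220.4)),((398.4,205.9),(362.1,227.6)),((401.7,231.5),(381.4,235.3)),((405.2,257.4),(401.9,243.4))]
for p in pk:print('pocket',*[np.round(q,4) for q in tri(cs,p)])
top['white']=wd
D={k:plane(cs[0],*top[k],.013)[:2] for k in('white','green','red','blue')}
for k in D:print(k,D[k].round(4))
# grey row axis from discs
A=np.array(list(D.values()));d=np.linalg.svd(A-A.mean(0))[2][0];d*=np.sign(d@(A[-1]-A[0]))
x=np.array([d[1],-d[0]]);print('grey y',d,'yaw of y',np.degrees(np.arctan2(d[1],d[0])),((A-A.mean(0))@d).round(4))
for k in D:print('bottle',k,(D[k]+.035*x).round(4))
# pocket upper rim corners via minAreaRect of whole white+pockets in top at z=.011
c=cs[0];hs=cv2.cvtColor(c['color'],cv2.COLOR_RGB2HSV)
for nm,reg,cond in (('new',(370,155,445,292),lambda h:(h[...,2]>110)),('old',(170,155,290,290),lambda h:(h[...,2]>60))):
    m=np.zeros((480,640),np.uint8);m[reg[1]:reg[3],reg[0]:reg[2]]=cond(hs)[reg[1]:reg[3],reg[0]:reg[2]]
    cn=max(cv2.findContours(m,0,2)[0],key=cv2.contourArea)
    P=np.array([plane(c,u,v,.011)[:2] for u,v in cn[:,0]],np.float32)
    r=cv2.minAreaRect(P);print(nm,r,cv2.boxPoints(r).round(4).tolist())
W=np.array([plane(c,*p[0],.008)[:2] for p in pk]);d=W[-1]-W[0];d/=np.linalg.norm(d);print(W.round(4),'new y',d,np.degrees(np.arctan2(d[1],d[0])),((W-W.mean(0))@d).round(4))
o=get_obs();print(Ro.from_quat(o['ee_rot']).as_matrix().round(3))
```

```text
[((np.float64(8.3), np.float64(8.6)), [0, 0, 18, 18, 260])]
disc red [0.5153 0.1018 0.0121] 1.4914
disc green [0.5536 0.1321 0.0115] 1.4829
disc blue [0.4793 0.076  0.0118] 1.9634
cap red [0.4941 0.1297 0.0549] 0.6121
cap green [0.5322 0.1601 0.0526] 0.6456
cap blue [0.4587 0.1042 0.055 ] 0.6236
pocket [ 0.5867 -0.1625  0.0068] 0.7615
pocket [ 0.5408 -0.1673  0.0069] 0.6701
pocket [ 0.4951 -0.1723  0.0068] 0.7477
pocket [ 0.4493 -0.1776  0.0066] 0.8004
white [0.587  0.1612]
green [0.5548 0.1338]
red [0.5167 0.1035]
blue [0.4812 0.0782]
grey y [-0.78597706 -0.61825566] yaw of y -141.8111349912047 [-0.0669 -0.0247  0.024   0.0676]
bottle white [0.5653 0.1887]
bottle green [0.5332 0.1613]
bottle red [0.4951 0.131 ]
bottle blue [0.4596 0.1057]
new ((0.5092024803161621, -0.1811733990907669), (0.21304167807102203, 0.07563537359237671), 6.236690521240234) [[0.3991999924182892, -0.15520000457763672], [0.4074000120162964, -0.23029999434947968], [0.6191999912261963, -0.20720000565052032], [0.6110000014305115, -0.13199999928474426]]
old ((0.5107839107513428, 0.1295129358768463), (0.2140556424856186, 0.07613267749547958), 38.94015884399414) [[0.4036000072956085, 0.09189999848604202], [0.4514999985694885, 0.032600000500679016], [0.6179999709129333, 0.1671999990940094], [0.5701000094413757, 0.2264000028371811]]
[[ 0.5874 -0.1614]
 [ 0.5415 -0.1664]
 [ 0.4959 -0.1713]
 [ 0.4503 -0.1765]] new y [-0.9940101  -0.10928828] -173.72571014459393 [-0.069  -0.0229  0.023   0.0689]
[[-0.955  0.298 -0.   ]
 [ 0.298  0.955 -0.001]
 [-0.    -0.001 -1.   ]]
```

```bash
cat > go.py <<'E'
from h import *
import sys
# args: x,y,z,yawdeg(of tool y) ... -> shift/turn in present tool axes
o=get_obs();R=Ro.from_quat(o['ee_rot']).as_matrix()
print('t',round(float(o['clock']),2),'pos',o['position'].round(4),'yaw',np.degrees(np.arctan2(R[1,1],R[0,1])).round(2),'w',round(float(o['grip_width']),3),'f',o['ft_force'].round(1))
for a in sys.argv[1:]:
    x,y,z,w=map(float,a.split(','));w=np.radians(w)
    ty=np.array([np.cos(w),np.sin(w),0]);tz=np.array([0,0,-1.]);G=np.stack([np.cross(ty,tz),ty,tz],1)
    rv=Ro.from_matrix(R.T@G).as_rotvec()
    print(a,(R.T@(np.array([x,y,z])-o['position'])).round(4),rv.round(3))
E
python3 go.py .4595,.1045,.15,-51.1
```

```text
t 0.1 pos [0.1863 0.5963 0.2416] yaw 72.65 w 1.001 f [0.8 0.1 0.3]
.4595,.1045,.15,-51.1 [-0.4074 -0.3878  0.0921] [-1.00e-03  1.00e-03  2.16e+00]
```

The rows are not in the units I measure in: shifts go in shares of 0.5 m and turns go in shares of pi rad. I convert before sending: -0.407 m / 0.5 = -0.814, -0.388 m / 0.5 = -0.776, 2.16 rad / 3.1416 = 0.6875.

>>> {"api": "move_arm", "payload": {
  "plan": [
    {"delta_pos": [-0.814,-0.776,0.184],"turn": [0,0,0.6875],"fingers": 0},
    {"delta_pos": [-0.814,-0.776,0.184],"turn": [0,0,0.6875],"fingers": 0},
    {"delta_pos": [-0.814,-0.776,0.184],"turn": [0,0,0.6875],"fingers": 0},
    {"delta_pos": [-0.814,-0.776,0.184],"turn": [0,0,0.6875],"fingers": 0},
    {"delta_pos": [-0.814,-0.776,0.184],"turn": [0,0,0.6875],"fingers": 0},
    {"delta_pos": [-0.814,-0.776,0.184],"turn": [0,0,0.6875],"fingers": 0},
    {"delta_pos": [-0.814,-0.776,0.184],"turn": [0,0,0.6875],"fingers": 0},
    {"delta_pos": [-0.814,-0.776,0.184],"turn": [0,0,0.6875],"fingers": 0},
    {"delta_pos": [-0.814,-0.776,0.184],"turn": [0,0,0.6875],"fingers": 0},
    {"delta_pos": [-0.814,-0.776,0.184],"turn": [0,0,0.6875],"fingers": 0},
    {"delta_pos": [-0.814,-0.776,0.184],"turn": [0,0,0.6875],"fingers": 0},
    {"delta_pos": [-0.814,-0.776,0.184],"turn": [0,0,0.6875],"fingers": 0}
  ],
  "force": 30
}}

```text
clock: 1.6
position: [0.459, 0.1046, 0.15]
ee_rot: [0.944, 0.33, -0.0, 0.0]
ft_force: [1.2, 0.2, 0.3]
grip_width: 0.999
grasp_force: 0.0
```

```bash
python3 go.py .4595,.1045,.15,-51.1; python3 -c "
from h import *
snap('wrist','w1')"
```

```text
t 1.6 pos [0.459  0.1046 0.15  ] yaw -51.4 w 0.999 f [1.2 0.2 0.3]
.4595,.1045,.15,-51.1 [ 0.0004  0.0004 -0.    ] [-0.     0.001 -0.005]
```

View pics/w1.png

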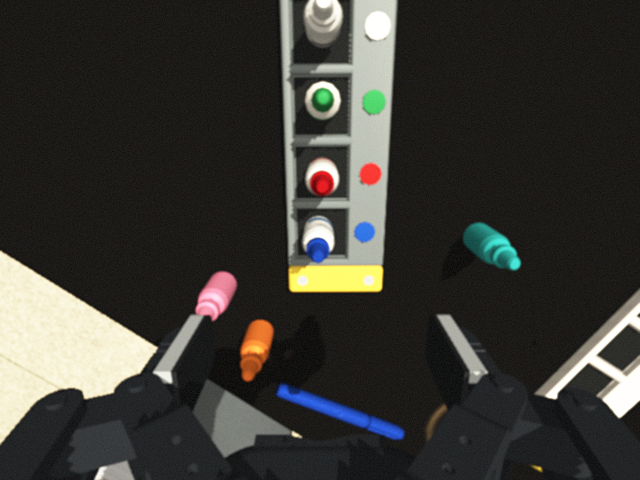

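The wrist view shows the row as expected: blue cap (317,248), red (321,182), green (322,98), white (323,8), with discs at (364,232), (370,174), (373,102) and (377,25). I'll use it as a second view for the bottle positions.

Run:
```python
from m import *
c=pickle.load(open('w1.pkl','rb'));t,s=cams()
h=cv2.cvtColor(c['color'],cv2.COLOR_RGB2HSV);H,S,V=[h[:,:,i].astype(int) for i in range(3)]
r=np.zeros((480,640),bool);r[:262,280:400]=1
dt=dict(red=(244.6,219.9),green=(227.6,198.5),blue=(258.9,240.0))
ct=dict(red=(224.9,229),green=(207.4,206.9),blue=(239.9,250))
D={}
for k,m in dict(red=((H<8)|(H>172)),green=(H>50)&(H<80),blue=(H>105)&(H<128)).items():
    b=blobs(m&r&(S>120)&(V>60),60)
    for p,a in b:
        disc=p[0]>350
        q=(dt if disc else ct)[k]
        print(k,'disc' if disc else 'cap',p,*[np.round(x,4) for x in tri([c,t],[p,q])],end=' ')
        if disc: D[k]=plane(c,*p,.013);print('plane',D[k].round(4))
        else: print()
b=[x for x in blobs((V>215)&(S<40)&r,60) if x[0][0]>355];print(b)
D['white']=plane(c,*b[0][0],.013);print(D['white'].round(4))
A=np.array([D[k][:2] for k in('white','green','red','blue')])
for w in(-141.06,):
    d=np.array([np.cos(np.radians(w)),np.sin(np.radians(w))]);x=np.array([d[1],-d[0]])
    print('y',((A-[.5124,.145])@d).round(4),'x',((A-[.5124,.145])@x).round(4))
    print('bottles',(A+.035*x).round(4).tolist())
```

```text
red disc (np.float64(370.0), np.float64(173.6)) [0.5162 0.1036 0.014 ] 0.6388 plane [0.5157 0.1036 0.013 ]
red cap (np.float64(321.6), np.float64(183.3)) [0.4943 0.1307 0.0554] 0.6738 
green cap (np.float64(322.4), np.float64(99.4)) [0.5317 0.1602 0.0574] 0.5139 
green disc (np.float64(373.6), np.float64(101.8)) [0.5537 0.1335 0.0159] 0.8255 plane [0.5536 0.1334 0.013 ]
blue disc (np.float64(364.3), np.float64(231.7)) [0.4808 0.0783 0.0138] 0.6004 plane [0.4803 0.0784 0.013 ]
blue cap (np.float64(317.5), np.float64(249.5)) [0.459  0.1055 0.0538] 0.9176 
[((np.float64(377.7), np.float64(24.8)), [364, 10, 28, 30, 655])]
[0.5897 0.1616 0.013 ]
y [-0.0705 -0.0247  0.0234  0.0669] x [-0.0357 -0.0349 -0.0343 -0.0316]
bottles [[0.5677, 0.1888], [0.5316, 0.1606], [0.4937, 0.1308], [0.4583, 0.1056]]
```

Converted, 0.124 m / 0.5 = 0.248, 0.095 m / 0.5 = 0.19.

>>> {"api": "move_arm", "payload": {
  "plan": [
    {"delta_pos": [0,0,0.1],"turn": [0,0,0],"fingers": 0},
    {"delta_pos": [0,0,0.19],"turn": [0,0,0],"fingers": 0},
    {"delta_pos": [0,0,0.248],"turn": [0,0,0],"fingers": 0},
    {"delta_pos": [0,0,0.248],"turn": [0,0,0],"fingers": 0},
    {"delta_pos": [0,0,0.248],"turn": [0,0,0],"fingers": 1},
    {"delta_pos": [0,0,0.248],"turn": [0,0,0],"fingers": 1},
    {"delta_pos": [0,0,0.248],"turn": [0,0,0],"fingers": 1},
    {"delta_pos": [0,0,0.248],"turn": [0,0,0],"fingers": 1},
    {"delta_pos": [0,0,0.248],"turn": [0,0,0],"fingers": 1},
    {"delta_pos": [0,0,0.248],"turn": [0,0,0],"fingers": 1},
    {"delta_pos": [0,0,0.248],"turn": [0,0,0],"fingers": 1},
    {"delta_pos": [0,0,0.248],"turn": [0,0,0],"fingers": 1}
  ],
  "force": 25
}}

```text
clock: 3.15
position: [0.4596, 0.1051, 0.027]
ee_rot: [0.943, 0.333, 0.0, -0.0]
ft_force: [-1.4, 0.3, 7.3]
grip_width: 0.246
grasp_force: 25.2
```

```bash
python3 go.py .459,.1055,.13,-51.1 .587,-.162,.13,-83.7 .587,-.162,.027,-83.7
```

```text
t 3.15 pos [0.4596 0.1051 0.027 ] yaw -51.11 w 0.246 f [-1.4  0.3  7.3]
.459,.1055,.13,-51.1 [-1.00e-04 -7.00e-04 -1.03e-01] [-0.    -0.001 -0.   ]
.587,-.162,.13,-83.7 [-0.0684  0.2879 -0.1031] [-0.    -0.001  0.569]
.587,-.162,.027,-83.7 [-6.850e-02  2.879e-01 -1.000e-04] [-0.    -0.001  0.569]
```

Converted, 0.288 m / 0.5 = 0.576, -0.103 m / 0.5 = -0.206, 0.569 rad / 3.1416 = 0.1811.

>>> {"api": "move_arm", "payload": {
  "plan": [
    {"delta_pos": [0,0,-0.1],"turn": [0,0,0],"fingers": 1},
    {"delta_pos": [0,0,-0.206],"turn": [0,0,0],"fingers": 1},
    {"delta_pos": [-0.022,0.096,-0.206],"turn": [0,0,0.0318],"fingers": 1},
    {"delta_pos": [-0.046,0.192,-0.206],"turn": [0,0,0.0637],"fingers": 1},
    {"delta_pos": [-0.068,0.288,-0.206],"turn": [0,0,0.0955],"fingers": 1},
    {"delta_pos": [-0.092,0.384,-0.206],"turn": [0,0,0.1273],"fingers": 1},
    {"delta_pos": [-0.114,0.48,-0.206],"turn": [0,0,0.1592],"fingers": 1},
    {"delta_pos": [-0.136,0.576,-0.206],"turn": [0,0,0.1811],"fingers": 1},
    {"delta_pos": [-0.136,0.576,-0.206],"turn": [0,0,0.1811],"fingers": 1},
    {"delta_pos": [-0.136,0.576,-0.206],"turn": [0,0,0.1811],"fingers": 1}
  ]
}}

```text
clock: 4.4
position: [0.5868, -0.1615, 0.1289]
ee_rot: [0.998, 0.055, -0.0, -0.0]
ft_force: [0.2, 0.5, -0.1]
grip_width: 0.247
grasp_force: 24.8
```

```bash
python3 go.py .587,-.162,.05,-83.7 .587,-.162,.027,-83.7; python3 -c "
from h import *
a=snap('top')['color'][130:310,170:450];b=snap('scene')['color'][150:330,200:480]
cv2.imwrite('pics/p2.png',cv2.resize(np.vstack([a,b]),(560,720)[:2])[:,:,::-1][:600] if 0 else cv2.resize(np.hstack([a,b]),(800,257))[:,:,::-1])"
```

```text
t 4.4 pos [ 0.5868 -0.1615  0.1289] yaw -83.68 w 0.247 f [ 0.2  0.5 -0.1]
.587,-.162,.05,-83.7 [0.0002 0.0005 0.0789] [-0.001  0.001  0.   ]
.587,-.162,.027,-83.7 [0.0002 0.0005 0.1019] [-0.001  0.001  0.   ]
```

View pics/p2.png

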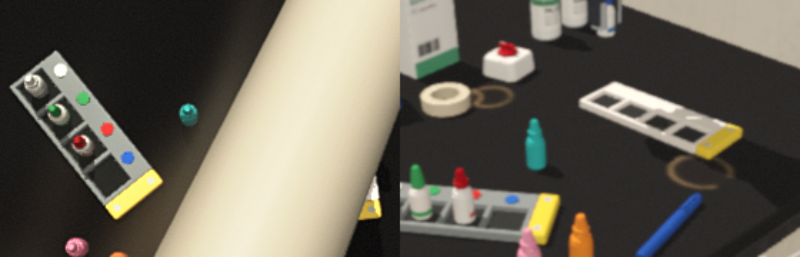

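The right-hand panel shows blue held clear of the table, and the pocket it left in the grey rack is empty. Next: lower, release and rise.

Converted, 0.101 m / 0.5 = 0.202, 0.085 m / 0.5 = 0.17.

>>> {"api": "move_arm", "payload": {
  "plan": [
    {"delta_pos": [0,0,0.1],"turn": [0,0,0],"fingers": 1},
    {"delta_pos": [0,0,0.17],"turn": [0,0,0],"fingers": 1},
    {"delta_pos": [0,0,0.202],"turn": [0,0,0],"fingers": 1},
    {"delta_pos": [0,0,0.202],"turn": [0,0,0],"fingers": 1},
    {"delta_pos": [0,0,0.202],"turn": [0,0,0],"fingers": 0.6},
    {"delta_pos": [0,0,0.202],"turn": [0,0,0],"fingers": 0.3},
    {"delta_pos": [0,0,0.202],"turn": [0,0,0],"fingers": 0},
    {"delta_pos": [0,0,0.202],"turn": [0,0,0],"fingers": 0},
    {"delta_pos": [0,0,0.202],"turn": [0,0,0],"fingers": 0},
    {"delta_pos": [0,0,0.202],"turn": [0,0,0],"fingers": 0},
    {"delta_pos": [0,0,0.1],"turn": [0,0,0],"fingers": 0},
    {"delta_pos": [0,0,0],"turn": [0,0,0],"fingers": 0}
  ]
}}

```text
clock: 6.0
position: [0.5866, -0.162, 0.1302]
ee_rot: [0.998, 0.055, -0.001, 0.0]
ft_force: [0.3, 0.7, 0.1]
grip_width: 1.001
grasp_force: 0.0
```

```bash
python3 go.py .494,.1305,.13,-51.1 .494,.1305,.027,-51.1; python3 -c "
from h import *
snap('wrist','w3');b=snap('scene','s3')"
```

```text
t 6.0 pos [ 0.5866 -0.162   0.1302] yaw -83.72 w 1.001 f [0.3 0.7 0.1]
.494,.1305,.13,-51.1 [-6.010e-02 -3.009e-01  3.000e-04] [-0.     0.001 -0.569]
.494,.1305,.027,-51.1 [-0.0599 -0.3009  0.1033] [-0.     0.001 -0.569]
```

View pics/s3.png

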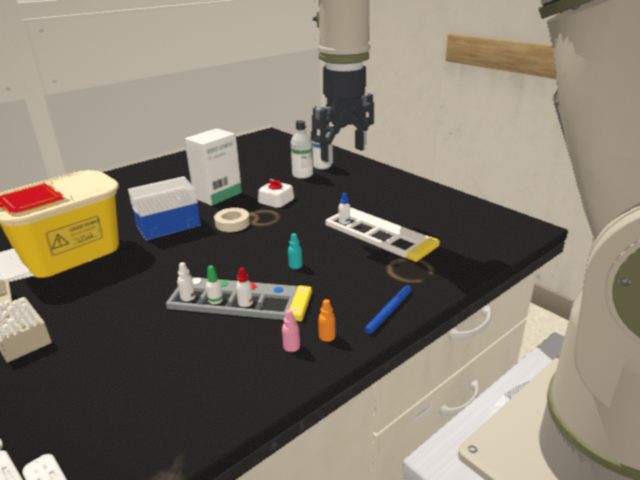

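Blue stands upright in the far pocket (344,207). Red is next.

Converted, -0.301 m / 0.5 = -0.602, 0.102 m / 0.5 = 0.204, -0.569 rad / 3.1416 = -0.1811.

>>> {"api": "move_arm", "payload": {
  "plan": [
    {"delta_pos": [-0.02,-0.1,0],"turn": [0,0,-0.0318],"fingers": 0},
    {"delta_pos": [-0.04,-0.2,0],"turn": [0,0,-0.0637],"fingers": 0},
    {"delta_pos": [-0.06,-0.3,0],"turn": [0,0,-0.0955],"fingers": 0},
    {"delta_pos": [-0.08,-0.4,0],"turn": [0,0,-0.1273],"fingers": 0},
    {"delta_pos": [-0.1,-0.5,0],"turn": [0,0,-0.1592],"fingers": 0},
    {"delta_pos": [-0.12,-0.602,0],"turn": [0,0,-0.1811],"fingers": 0},
    {"delta_pos": [-0.12,-0.602,0],"turn": [0,0,-0.1811],"fingers": 0},
    {"delta_pos": [-0.12,-0.602,0],"turn": [0,0,-0.1811],"fingers": 0},
    {"delta_pos": [-0.12,-0.602,0.08],"turn": [0,0,-0.1811],"fingers": 0},
    {"delta_pos": [-0.12,-0.602,0.16],"turn": [0,0,-0.1811],"fingers": 0},
    {"delta_pos": [-0.12,-0.602,0.204],"turn": [0,0,-0.1811],"fingers": 0},
    {"delta_pos": [-0.12,-0.602,0.204],"turn": [0,0,-0.1811],"fingers": 0}
  ]
}}

```text
clock: 7.6
position: [0.4937, 0.1286, 0.026]
ee_rot: [0.943, 0.332, -0.002, 0.001]
ft_force: [-0.7, 0.4, 0.7]
grip_width: 1.005
grasp_force: 0.0
```

```bash
python3 go.py .494,.1305,.028,-51.1 .541,-.167,.13,-83.7 .541,-.167,.029,-83.7
```

```text
t 7.6 pos [0.4937 0.1286 0.026 ] yaw -51.26 w 1.005 f [-0.7  0.4  0.7]
.494,.1305,.028,-51.1 [ 0.0014 -0.0013 -0.002 ] [ 0.     0.003 -0.003]
.541,-.167,.13,-83.7 [-0.1484  0.2601 -0.1035] [0.001 0.003 0.566]
.541,-.167,.029,-83.7 [-0.1481  0.2601 -0.0025] [0.001 0.003 0.566]
```

Converted, -0.102 m / 0.5 = -0.204, -0.05 m / 0.5 = -0.1.

>>> {"api": "move_arm", "payload": {
  "plan": [
    {"delta_pos": [0,0,0],"turn": [0,0,0],"fingers": 1},
    {"delta_pos": [0,0,0],"turn": [0,0,0],"fingers": 1},
    {"delta_pos": [0,0,0],"turn": [0,0,0],"fingers": 1},
    {"delta_pos": [0,0,0],"turn": [0,0,0],"fingers": 1},
    {"delta_pos": [0,0,0],"turn": [0,0,0],"fingers": 1},
    {"delta_pos": [0,0,0],"turn": [0,0,0],"fingers": 1},
    {"delta_pos": [0,0,0],"turn": [0,0,0],"fingers": 1},
    {"delta_pos": [0,0,0],"turn": [0,0,0],"fingers": 1},
    {"delta_pos": [0,0,-0.1],"turn": [0,0,0],"fingers": 1},
    {"delta_pos": [0,0,-0.204],"turn": [0,0,0],"fingers": 1},
    {"delta_pos": [0,0,-0.204],"turn": [0,0,0],"fingers": 1},
    {"delta_pos": [0,0,-0.204],"turn": [0,0,0],"fingers": 1}
  ]
}}

```text
clock: 9.1
position: [0.494, 0.1308, 0.1289]
ee_rot: [0.943, 0.333, -0.0, -0.0]
ft_force: [-0.1, 0.3, -0.6]
grip_width: 0.249
grasp_force: 24.7
```

```bash
python3 go.py .541,-.167,.13,-83.7 .541,-.167,.029,-83.7
```

```text
t 9.1 pos [0.494  0.1308 0.1289] yaw -51.09 w 0.249 f [-0.1  0.3 -0.6]
.541,-.167,.13,-83.7 [-0.1505  0.2612 -0.0012] [-0.     0.     0.569]
.541,-.167,.029,-83.7 [-0.1505  0.2613  0.0998] [-0.     0.     0.569]
```

Converted, 0.261 m / 0.5 = 0.522, 0.218 m / 0.5 = 0.436, 0.569 rad / 3.1416 = 0.1811.

>>> {"api": "move_arm", "payload": {
  "plan": [
    {"delta_pos": [-0.05,0.088,0],"turn": [0,0,0.0318],"fingers": 1},
    {"delta_pos": [-0.1,0.174,0],"turn": [0,0,0.0637],"fingers": 1},
    {"delta_pos": [-0.15,0.262,0],"turn": [0,0,0.0955],"fingers": 1},
    {"delta_pos": [-0.2,0.348,0],"turn": [0,0,0.1273],"fingers": 1},
    {"delta_pos": [-0.25,0.436,0],"turn": [0,0,0.1592],"fingers": 1},
    {"delta_pos": [-0.3,0.522,0],"turn": [0,0,0.1811],"fingers": 1},
    {"delta_pos": [-0.3,0.522,0],"turn": [0,0,0.1811],"fingers": 1},
    {"delta_pos": [-0.3,0.522,0],"turn": [0,0,0.1811],"fingers": 1},
    {"delta_pos": [-0.3,0.522,0.09],"turn": [0,0,0.1811],"fingers": 1},
    {"delta_pos": [-0.3,0.522,0.17],"turn": [0,0,0.1811],"fingers": 1},
    {"delta_pos": [-0.3,0.522,0.2],"turn": [0,0,0.1811],"fingers": 1},
    {"delta_pos": [-0.3,0.522,0.2],"turn": [0,0,0.1811],"fingers": 1}
  ]
}}

```text
clock: 10.6
position: [0.5415, -0.1655, 0.0288]
ee_rot: [0.998, 0.056, -0.001, -0.0]
ft_force: [0.3, -0.0, 1.0]
grip_width: 0.248
grasp_force: 26.2
```

```bash
python3 go.py .541,-.167,.029,-83.7 .5316,.1605,.13,-51.1
```

```text
t 10.6 pos [ 0.5415 -0.1655  0.0288] yaw -83.61 w 0.248 f [ 0.3 -0.   1. ]
.541,-.167,.029,-83.7 [-0.0007  0.0015 -0.0002] [-0.001  0.001  0.002]
.5316,.1605,.13,-51.1 [ 0.0263 -0.3251 -0.1009] [-0.001  0.001 -0.567]
```

Converted, -0.215 m / 0.5 = -0.43, -0.16 m / 0.5 = -0.32, -0.4 rad / 3.1416 = -0.1273.

>>> {"api": "move_arm", "payload": {
  "plan": [
    {"delta_pos": [0,0,0],"turn": [0,0,0],"fingers": 0.6},
    {"delta_pos": [0,0,0],"turn": [0,0,0],"fingers": 0.3},
    {"delta_pos": [0,0,0],"turn": [0,0,0],"fingers": 0},
    {"delta_pos": [0,0,0],"turn": [0,0,0],"fingers": 0},
    {"delta_pos": [0,0,0],"turn": [0,0,0],"fingers": 0},
    {"delta_pos": [0,0,0],"turn": [0,0,0],"fingers": 0},
    {"delta_pos": [0,0,-0.1],"turn": [0,0,0],"fingers": 0},
    {"delta_pos": [0,0,-0.202],"turn": [0,0,0],"fingers": 0},
    {"delta_pos": [0.008,-0.1,-0.202],"turn": [0,0,-0.0318],"fingers": 0},
    {"delta_pos": [0.016,-0.21,-0.202],"turn": [0,0,-0.0637],"fingers": 0},
    {"delta_pos": [0.026,-0.32,-0.202],"turn": [0,0,-0.0955],"fingers": 0},
    {"delta_pos": [0.036,-0.43,-0.202],"turn": [0,0,-0.1273],"fingers": 0}
  ]
}}

```text
clock: 12.1
position: [0.5356, 0.0508, 0.1305]
ee_rot: [0.967, 0.254, 0.0, -0.0]
ft_force: [0.2, 0.4, -1.0]
grip_width: 0.999
grasp_force: 0.0
```

```bash
python3 go.py .5316,.1605,.13,-51.1 .5316,.1605,.028,-51.1; python3 -c "
from h import *
b=snap('scene','s4')"
```

```text
t 12.1 pos [0.5356 0.0508 0.1305] yaw -60.61 w 0.999 f [ 0.2  0.4 -1. ]
.5316,.1605,.13,-51.1 [ 0.0503 -0.0976  0.0006] [-0.    -0.001 -0.166]
.5316,.1605,.028,-51.1 [ 0.0503 -0.0976  0.1026] [-0.    -0.001 -0.166]
```

View pics/s4.png

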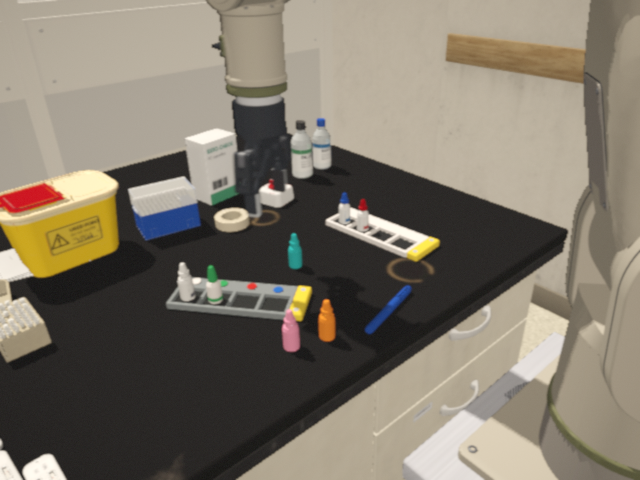

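Red stands upright in the second pocket (363,215). Green is next.

Converted, 0.102 m / 0.5 = 0.204, -0.099 m / 0.5 = -0.198, -0.168 rad / 3.1416 = -0.0535.

>>> {"api": "move_arm", "payload": {
  "plan": [
    {"delta_pos": [0.05,-0.098,0],"turn": [0,0,-0.0255],"fingers": 0},
    {"delta_pos": [0.102,-0.198,0],"turn": [0,0,-0.0535],"fingers": 0},
    {"delta_pos": [0.102,-0.198,0],"turn": [0,0,-0.0535],"fingers": 0},
    {"delta_pos": [0.102,-0.198,0],"turn": [0,0,-0.0535],"fingers": 0},
    {"delta_pos": [0.102,-0.198,0.09],"turn": [0,0,-0.0535],"fingers": 0},
    {"delta_pos": [0.102,-0.198,0.17],"turn": [0,0,-0.0535],"fingers": 0},
    {"delta_pos": [0.102,-0.198,0.204],"turn": [0,0,-0.0535],"fingers": 0},
    {"delta_pos": [0.102,-0.198,0.204],"turn": [0,0,-0.0535],"fingers": 0},
    {"delta_pos": [0.102,-0.198,0.204],"turn": [0,0,-0.0535],"fingers": 0}
  ]
}}

```text
clock: 13.28
position: [0.5332, 0.1602, 0.0298]
ee_rot: [0.943, 0.332, 0.001, -0.0]
ft_force: [0.6, -0.2, 0.2]
grip_width: 1.005
grasp_force: 0.0
```

```bash
python3 go.py .5316,.1605,.028,-51.1
```

```text
t 13.28 pos [0.5332 0.1602 0.0298] yaw -51.21 w 1.005 f [ 0.6 -0.2  0.2]
.5316,.1605,.028,-51.1 [-0.0011 -0.0012  0.0018] [ 0.001 -0.002 -0.002]
```

Converted, -0.101 m / 0.5 = -0.202, -0.001 m / 0.5 = -0.002.

>>> {"api": "move_arm", "payload": {
  "plan": [
    {"delta_pos": [-0.002,-0.002,0.002],"turn": [0,0,0],"fingers": 1},
    {"delta_pos": [-0.002,-0.002,0.002],"turn": [0,0,0],"fingers": 1},
    {"delta_pos": [-0.002,-0.002,0.002],"turn": [0,0,0],"fingers": 1},
    {"delta_pos": [-0.002,-0.002,0.002],"turn": [0,0,0],"fingers": 1},
    {"delta_pos": [-0.002,-0.002,0.002],"turn": [0,0,0],"fingers": 1},
    {"delta_pos": [-0.002,-0.002,0.002],"turn": [0,0,0],"fingers": 1},
    {"delta_pos": [-0.002,-0.002,0.002],"turn": [0,0,0],"fingers": 1},
    {"delta_pos": [-0.002,-0.002,0.002],"turn": [0,0,0],"fingers": 1},
    {"delta_pos": [-0.002,-0.002,-0.1],"turn": [0,0,0],"fingers": 1},
    {"delta_pos": [-0.002,-0.002,-0.202],"turn": [0,0,0],"fingers": 1},
    {"delta_pos": [-0.002,-0.002,-0.202],"turn": [0,0,0],"fingers": 1},
    {"delta_pos": [-0.002,-0.002,-0.202],"turn": [0,0,0],"fingers": 1}
  ]
}}

```text
clock: 14.78
position: [0.5302, 0.1605, 0.1286]
ee_rot: [0.943, 0.333, -0.0, -0.0]
ft_force: [0.3, 0.1, -1.1]
grip_width: 0.241
grasp_force: 24.6
```

```bash
python3 go.py .4955,-.172,.13,-83.7 .4955,-.172,.029,-83.7
```

```text
t 14.78 pos [0.5302 0.1605 0.1286] yaw -51.15 w 0.241 f [ 0.3  0.1 -1.1]
.4955,-.172,.13,-83.7 [-0.2356  0.2372 -0.0014] [-0.     0.001  0.568]
.4955,-.172,.029,-83.7 [-0.2356  0.2372  0.0996] [-0.     0.001  0.568]
```

Converted, 0.237 m / 0.5 = 0.474, -0.236 m / 0.5 = -0.472, 0.568 rad / 3.1416 = 0.1808.

>>> {"api": "move_arm", "payload": {
  "plan": [
    {"delta_pos": [-0.068,0.068,0],"turn": [0,0,0.0255],"fingers": 1},
    {"delta_pos": [-0.136,0.136,0],"turn": [0,0,0.0509],"fingers": 1},
    {"delta_pos": [-0.204,0.204,0],"turn": [0,0,0.0764],"fingers": 1},
    {"delta_pos": [-0.272,0.272,0],"turn": [0,0,0.1019],"fingers": 1},
    {"delta_pos": [-0.34,0.34,0],"turn": [0,0,0.1273],"fingers": 1},
    {"delta_pos": [-0.408,0.41,0],"turn": [0,0,0.1592],"fingers": 1},
    {"delta_pos": [-0.472,0.474,0],"turn": [0,0,0.1808],"fingers": 1},
    {"delta_pos": [-0.472,0.474,0],"turn": [0,0,0.1808],"fingers": 1},
    {"delta_pos": [-0.472,0.474,0.09],"turn": [0,0,0.1808],"fingers": 1},
    {"delta_pos": [-0.472,0.474,0.17],"turn": [0,0,0.1808],"fingers": 1},
    {"delta_pos": [-0.472,0.474,0.2],"turn": [0,0,0.1808],"fingers": 1},
    {"delta_pos": [-0.472,0.474,0.2],"turn": [0,0,0.1808],"fingers": 1}
  ]
}}

```text
clock: 16.27
position: [0.4949, -0.1715, 0.0284]
ee_rot: [0.998, 0.055, -0.001, -0.0]
ft_force: [0.4, -0.4, -0.1]
grip_width: 0.245
grasp_force: 26.0
```

```bash
python3 go.py .4955,-.172,.029,-83.7 .5675,.1888,.13,-51.1
```

```text
t 16.27 pos [ 0.4949 -0.1715  0.0284] yaw -83.66 w 0.245 f [ 0.4 -0.4 -0.1]
.4955,-.172,.029,-83.7 [ 0.0005  0.0005 -0.0006] [-0.     0.002  0.001]
.5675,.1888,.13,-51.1 [ 0.1117 -0.3502 -0.1017] [-0.001  0.002 -0.568]
```

Converted, -0.2 m / 0.5 = -0.4, -0.15 m / 0.5 = -0.3, -0.4 rad / 3.1416 = -0.1273.

>>> {"api": "move_arm", "payload": {
  "plan": [
    {"delta_pos": [0,0,0],"turn": [0,0,0],"fingers": 0.6},
    {"delta_pos": [0,0,0],"turn": [0,0,0],"fingers": 0.3},
    {"delta_pos": [0,0,0],"turn": [0,0,0],"fingers": 0},
    {"delta_pos": [0,0,0],"turn": [0,0,0],"fingers": 0},
    {"delta_pos": [0,0,0],"turn": [0,0,0],"fingers": 0},
    {"delta_pos": [0,0,0],"turn": [0,0,0],"fingers": 0},
    {"delta_pos": [0,0,-0.1],"turn": [0,0,0],"fingers": 0},
    {"delta_pos": [0,0,-0.202],"turn": [0,0,0],"fingers": 0},
    {"delta_pos": [0.032,-0.1,-0.202],"turn": [0,0,-0.0318],"fingers": 0},
    {"delta_pos": [0.064,-0.2,-0.202],"turn": [0,0,-0.0637],"fingers": 0},
    {"delta_pos": [0.096,-0.3,-0.202],"turn": [0,0,-0.0955],"fingers": 0},
    {"delta_pos": [0.128,-0.4,-0.202],"turn": [0,0,-0.1273],"fingers": 0}
  ]
}}

```text
clock: 17.77
position: [0.5373, 0.0354, 0.1305]
ee_rot: [0.967, 0.254, 0.0, -0.0]
ft_force: [0.7, -0.6, 0.3]
grip_width: 1.003
grasp_force: 0.0
```

```bash
python3 go.py .5675,.1888,.13,-51.1 ; python3 -c "
from h import *
b=snap('scene','s5')"
```

```text
t 17.77 pos [0.5373 0.0354 0.1305] yaw -60.61 w 1.003 f [ 0.7 -0.6  0.3]
.5675,.1888,.13,-51.1 [ 0.1016 -0.1188  0.0006] [-0.    -0.001 -0.166]
```

View pics/s5.png

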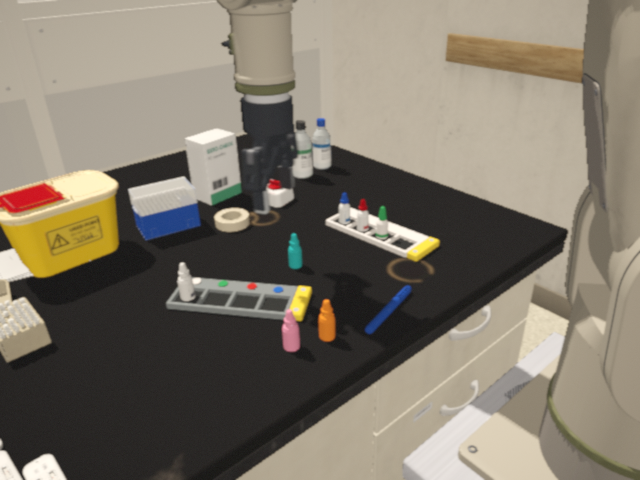

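Green stands in the third pocket (382,223). White is next.

Converted, -0.12 m / 0.5 = -0.24, 0.102 m / 0.5 = 0.204, -0.168 rad / 3.1416 = -0.0535.

>>> {"api": "move_arm", "payload": {
  "plan": [
    {"delta_pos": [0.068,-0.08,0],"turn": [0,0,-0.0191],"fingers": 0},
    {"delta_pos": [0.136,-0.16,0],"turn": [0,0,-0.0382],"fingers": 0},
    {"delta_pos": [0.204,-0.24,0],"turn": [0,0,-0.0535],"fingers": 0},
    {"delta_pos": [0.204,-0.24,0],"turn": [0,0,-0.0535],"fingers": 0},
    {"delta_pos": [0.204,-0.24,0],"turn": [0,0,-0.0535],"fingers": 0},
    {"delta_pos": [0.204,-0.24,0.09],"turn": [0,0,-0.0535],"fingers": 0},
    {"delta_pos": [0.204,-0.24,0.17],"turn": [0,0,-0.0535],"fingers": 0},
    {"delta_pos": [0.204,-0.24,0.206],"turn": [0,0,-0.0535],"fingers": 0},
    {"delta_pos": [0.204,-0.24,0.206],"turn": [0,0,-0.0535],"fingers": 0},
    {"delta_pos": [0.204,-0.24,0.206],"turn": [0,0,-0.0535],"fingers": 0}
  ]
}}

```text
clock: 19.08
position: [0.5687, 0.188, 0.0289]
ee_rot: [0.943, 0.332, 0.001, -0.0]
ft_force: [-0.2, 0.5, 0.6]
grip_width: 1.0
grasp_force: 0.0
```

```bash
python3 go.py .5675,.1888,.028,-51.1
```

```text
t 19.07 pos [0.5687 0.188  0.0289] yaw -51.21 w 1.0 f [-0.2  0.5  0.6]
.5675,.1888,.028,-51.1 [-0.0005 -0.0014  0.0009] [ 0.001 -0.002 -0.002]
```

Converted, -0.102 m / 0.5 = -0.204, -0.001 m / 0.5 = -0.002.

>>> {"api": "move_arm", "payload": {
  "plan": [
    {"delta_pos": [0,-0.002,0],"turn": [0,0,0],"fingers": 1},
    {"delta_pos": [0,-0.002,0],"turn": [0,0,0],"fingers": 1},
    {"delta_pos": [0,-0.002,0],"turn": [0,0,0],"fingers": 1},
    {"delta_pos": [0,-0.002,0],"turn": [0,0,0],"fingers": 1},
    {"delta_pos": [0,-0.002,0],"turn": [0,0,0],"fingers": 1},
    {"delta_pos": [0,-0.002,0],"turn": [0,0,0],"fingers": 1},
    {"delta_pos": [0,-0.002,0],"turn": [0,0,0],"fingers": 1},
    {"delta_pos": [0,-0.002,0],"turn": [0,0,0],"fingers": 1},
    {"delta_pos": [0,-0.002,-0.1],"turn": [0,0,0],"fingers": 1},
    {"delta_pos": [0,-0.002,-0.204],"turn": [0,0,0],"fingers": 1},
    {"delta_pos": [0,-0.002,-0.204],"turn": [0,0,0],"fingers": 1},
    {"delta_pos": [0,-0.002,-0.204],"turn": [0,0,0],"fingers": 1}
  ]
}}

```text
clock: 20.58
position: [0.5666, 0.189, 0.1287]
ee_rot: [0.943, 0.333, -0.0, -0.0]
ft_force: [-0.2, 0.2, -0.4]
grip_width: 0.248
grasp_force: 24.6
```

```bash
python3 go.py .450,-.177,.13,-83.7 .450,-.177,.029,-83.7
```

```text
t 20.57 pos [0.5666 0.189  0.1287] yaw -51.15 w 0.248 f [-0.2  0.2 -0.4]
.450,-.177,.13,-83.7 [-0.3204  0.2119 -0.0013] [-0.     0.001  0.568]
.450,-.177,.029,-83.7 [-0.3203  0.212   0.0997] [-0.     0.001  0.568]
```

Converted, -0.32 m / 0.5 = -0.64, 0.212 m / 0.5 = 0.424, 0.568 rad / 3.1416 = 0.1808.

>>> {"api": "move_arm", "payload": {
  "plan": [
    {"delta_pos": [-0.092,0.06,0],"turn": [0,0,0.0255],"fingers": 1},
    {"delta_pos": [-0.184,0.122,0],"turn": [0,0,0.0509],"fingers": 1},
    {"delta_pos": [-0.276,0.182,0],"turn": [0,0,0.0764],"fingers": 1},
    {"delta_pos": [-0.368,0.244,0],"turn": [0,0,0.1019],"fingers": 1},
    {"delta_pos": [-0.46,0.304,0],"turn": [0,0,0.1273],"fingers": 1},
    {"delta_pos": [-0.552,0.364,0],"turn": [0,0,0.1592],"fingers": 1},
    {"delta_pos": [-0.64,0.424,0],"turn": [0,0,0.1808],"fingers": 1},
    {"delta_pos": [-0.64,0.424,0],"turn": [0,0,0.1808],"fingers": 1},
    {"delta_pos": [-0.64,0.424,0.09],"turn": [0,0,0.1808],"fingers": 1},
    {"delta_pos": [-0.64,0.424,0.17],"turn": [0,0,0.1808],"fingers": 1},
    {"delta_pos": [-0.64,0.424,0.2],"turn": [0,0,0.1808],"fingers": 1},
    {"delta_pos": [-0.64,0.424,0.2],"turn": [0,0,0.1808],"fingers": 1}
  ]
}}

```text
clock: 22.08
position: [0.4501, -0.1765, 0.0285]
ee_rot: [0.998, 0.055, -0.001, 0.0]
ft_force: [0.2, -0.3, 0.1]
grip_width: 0.244
grasp_force: 26.0
```

```bash
python3 go.py .450,-.177,.029,-83.7
```

```text
t 22.07 pos [ 0.4501 -0.1765  0.0285] yaw -83.67 w 0.244 f [ 0.2 -0.3  0.1]
.450,-.177,.029,-83.7 [-0.0002  0.0005 -0.0005] [-0.     0.002  0.   ]
```

Converted, -0.24 m / 0.5 = -0.48, -0.18 m / 0.5 = -0.36, -0.4 rad / 3.1416 = -0.1273.

>>> {"api": "move_arm", "payload": {
  "plan": [
    {"delta_pos": [0,0,0],"turn": [0,0,0],"fingers": 0.6},
    {"delta_pos": [0,0,0],"turn": [0,0,0],"fingers": 0.3},
    {"delta_pos": [0,0,0],"turn": [0,0,0],"fingers": 0},
    {"delta_pos": [0,0,0],"turn": [0,0,0],"fingers": 0},
    {"delta_pos": [0,0,0],"turn": [0,0,0],"fingers": 0},
    {"delta_pos": [0,0,0],"turn": [0,0,0],"fingers": 0},
    {"delta_pos": [0,0,-0.1],"turn": [0,0,0],"fingers": 0},
    {"delta_pos": [0,0,-0.22],"turn": [0,0,0],"fingers": 0},
    {"delta_pos": [0.02,-0.12,-0.26],"turn": [0,0,-0.0318],"fingers": 0},
    {"delta_pos": [0.04,-0.24,-0.26],"turn": [0,0,-0.0637],"fingers": 0},
    {"delta_pos": [0.06,-0.36,-0.26],"turn": [0,0,-0.0955],"fingers": 0},
    {"delta_pos": [0.08,-0.48,-0.26],"turn": [0,0,-0.1273],"fingers": 0}
  ]
}}

```text
clock: 23.58
position: [0.464, 0.0681, 0.1597]
ee_rot: [0.967, 0.254, 0.001, -0.0]
ft_force: [0.6, -0.8, -0.5]
grip_width: 1.001
grasp_force: 0.0
```

>>> {"api": "move_arm", "payload": {
  "plan": [
    {"delta_pos": [0,0,0],"turn": [0,0,0],"fingers": 0},
    {"delta_pos": [0,0,0],"turn": [0,0,0],"fingers": 0}
  ]
}}

```text
clock: 23.82
position: [0.4641, 0.0654, 0.1592]
ee_rot: [0.968, 0.252, -0.0, 0.0]
ft_force: [-0.2, 0.1, -1.0]
grip_width: 0.996
grasp_force: 0.0
```

Run:
```python
from m import *
t=snap('top','tf');s=snap('scene','sf')
a=t['color'][150:300,340:470];b=s['color'][170:280,310:460]
cv2.imwrite('pics/f.png',np.hstack([cv2.resize(a,(400,462)),cv2.resize(b,(400,462))])[:,:,::-1])
for n,c,g in(('t',t,(370,155,445,268)),('s',s,(322,180,442,245))):
    h=cv2.cvtColor(c['color'],cv2.COLOR_RGB2HSV);H,S,V=[h[:,:,i].astype(int) for i in range(3)]
    r=np.zeros((480,640),bool);r[g[1]:g[3],g[0]:g[2]]=1
    for k,m in dict(red=((H<8)|(H>172)),green=(H>50)&(H<80),blue=(H>105)&(H<128)).items(): print(n,k,blobs(m&r&(S>120)&(V>50),12))
```

```text
t red [((np.float64(401.6), np.float64(200.8)), [398, 196, 9, 10, 66])]
t green [((np.float64(405.1), np.float64(227.7)), [402, 224, 7, 8, 38])]
t blue [((np.float64(398.6), np.float64(174.5)), [395, 171, 8, 8, 55])]
s red [((np.float64(362.5), np.float64(204.6)), [358, 198, 10, 13, 93])]
s green [((np.float64(382.2), np.float64(212.7)), [378, 206, 9, 14, 89])]
s blue [((np.float64(344.1), np.float64(197.8)), [340, 192, 9, 11, 73])]
```

View pics/f.png

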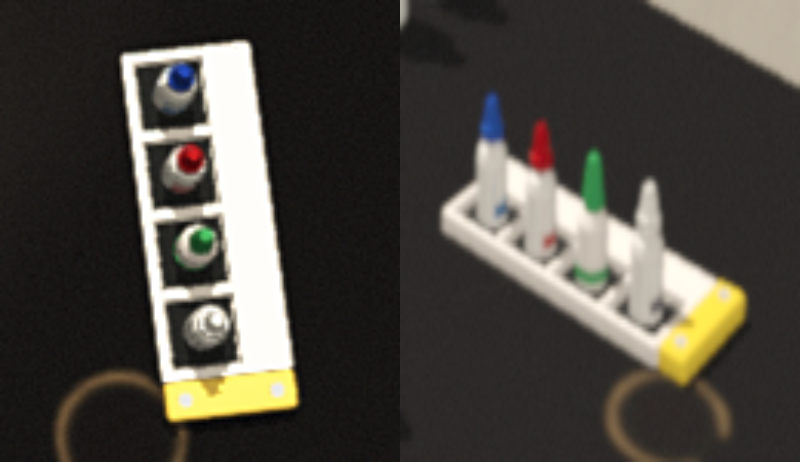

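The final crop shows all four upright in their pockets, blue, red, green, white towards the yellow end. A last numeric check before handing in:

Run:
```python
from m import *
from workcell import hand_in
cs=cams();ok=True
d=np.array([-.994,-.1093]);x=np.array([d[1],-d[0]])
for k,uv,y in(('blue',[(398.6,174.5),(344.1,197.8)],-.069),('red',[(401.6,200.8),(362.5,204.6)],-.023),('green',[(405.1,227.7),(382.2,212.7)],.023)):
    X,e=tri(cs,uv);r=X[:2]-[.5185,-.1695];print(k,X.round(4),e.round(2),(r@x).round(4),(r@d).round(4))
    ok&=abs(r@x)<.011 and abs(r@d-y)<.011 and .045<X[2]<.063
print(ok)
if ok: print(hand_in())
```

```text
blue [ 0.5859 -0.1626  0.0558] 0.61 -0.0005 -0.0678
red [ 0.5405 -0.1669  0.0559] 0.75 0.0002 -0.0221
green [ 0.495  -0.1721  0.0538] 0.76 -0.0 0.0237
True
the job is handed in; nothing more can be done
None
```

I moved all four bottles into the white rack in reverse order and handed the job in at about 24 s; blue, red and green measured within about 1.5 mm of their pocket centres, and white I checked only by eye, upright in the pocket nearest the yellow end.

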